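Clear the kitchen table into tray, basket and tub

TASK

Sort what is lying about on the table: stand the two spice jars upright in the wooden tray, one in each of its two bays, put the lemon in the little wicker basket, and put the two household bits, the battery and the purple clothes peg, inside the red tub. Leave the honey jar and the flat food tin standing where they are.

Things in the scene. Friction and masses are not known exactly. Their poses are not given: they have to be found in the camera images.
- green_spice: Spice jar with a green cap (a white disc on its top) and pale label, standing upright: a round jar 46 mm across and 106 mm tall, the cap (45 mm across) on its top 20 mm. About 0.11 kg. Origin at the centre of its underside, z up the jar.
- brown_spice: Spice jar with a dark brown cap (a green disc on its top) and green label, standing upright: a round jar 44 mm across and 105 mm tall, the cap (44 mm across) on its top 20 mm. About 0.11 kg. Origin at the centre of its underside, z up the jar.
- lemon_center (a point): Centre of the yellow lemon, which lies on its side: 71 mm long along its x axis, 53 mm wide along y, 51 mm high; the centre is 25 mm above what it lies on. About 0.085 kg.
- battery_center (a point): Centre of the small green and white round battery cell that lies on its side: 50 mm long along its y axis, about 16 mm in diameter; the centre is about 8 mm above what it lies on. It can roll. About 0.023 kg.
- clothes_peg: Purple plastic clothes peg lying flat, a rigid piece: 72 mm long along its y axis, 15 mm wide along x, 12 mm high. Origin at the centre of its underside. About 0.015 kg.
- spice_tray: Brown wooden tray with two square bays, fixed to the table: outside 74 mm along its x, 142 mm along its y, 40 mm high; walls, middle divider and floor 6 mm thick. Each bay is open at the top, 62 mm by 62 mm inside; the bays are centred at y = +34 mm and y = -34 mm in the tray's frame. Origin at the centre of its underside, z up.
- fruit_basket: Small round brown wicker basket, fixed to the table: 119 by 128 mm outside, rim 40 mm high, inner floor 12 mm above the table, hollow about 80 mm across. Origin under its centre, z up.
- red_tub: Open rectangular red plastic tub, fixed to the table: outside 110 mm along its x, 125 mm along its y, rim 37 mm high, walls and floor 4 mm thick (inside 102 by 117 mm). Origin at the centre of its underside, z up.
- honey_jar: Bystander: squat glass honey jar with a green lid (much wider than the spice jars), 64 by 68 mm, 84 mm tall, loose, standing between two of the containers. Origin at the centre of its underside.
- flat_tin: Bystander: flat round food tin, 86 mm across, 40 mm tall, loose, standing between two of the containers. Origin at the centre of its underside.

How it is judged:
At the end, for the whole second after the job is handed in: Jars upright (0.2 rad) on the tray floor, one per bay, within 15 mm of its centre; lemon centre within 32 mm of the basket centre and under 52 mm high; battery and peg centres inside the tub, under 30 mm high; all let go, jars and peg at rest; honey jar and flat tin within 30 mm of their places ((((x of green_spice in the frame of spice_tray between -0.015 and 0.015 m and y of green_spice in the frame of spice_tray between 0.019 and 0.049 m) and (x of brown_spice in the frame of spice_tray between -0.015 and 0.015 m and y of brown_spice in the frame of spice_tray between -0.049 and -0.019 m)) or ((x of green_spice in the frame of spice_tray between -0.015 and 0.015 m and y of green_spice in the frame of spice_tray between -0.049 and -0.019 m) and (x of brown_spice in the frame of spice_tray between -0.015 and 0.015 m and y of brown_spice in the frame of spice_tray between 0.019 and 0.049 m))) and z of each of green_spice, brown_spice in the frame of spice_tray below 0.015 m and angle between each of green_spice, brown_spice's own z axis and vertical below 0.2 rad and linear speed of each of green_spice, brown_spice, clothes_peg below 0.02 m/s and horizontal distance between lemon_center and fruit_basket below 0.032 m and z of lemon_center in the frame of fruit_basket below 0.052 m and x of battery_center in the frame of red_tub between -0.05 and 0.05 m and y of battery_center in the frame of red_tub between -0.058 and 0.058 m and z of each of battery_center, clothes_peg in the frame of red_tub below 0.03 m and x of clothes_peg in the frame of red_tub between -0.05 and 0.05 m and y of clothes_peg in the frame of red_tub between -0.058 and 0.058 m and distance of each of honey_jar, flat_tin from where it was at the start of the episode below 0.03 m); the robot touches nothing.
It fails at once if the honey jar is pushed more than 30 mm from its place or knocked over (distance of honey_jar from where it was at the start of the episode above 0.03 m or angle between honey_jar's own z axis and vertical above 0.5 rad).
It fails at once if the flat tin is pushed more than 30 mm from its place or knocked over (distance of flat_tin from where it was at the start of the episode above 0.03 m or angle between flat_tin's own z axis and vertical above 0.5 rad).
It also fails if it takes over 125 s, if anything falls off the work surface, if the arm or the gripper's body presses on something with over 40 N, if the wrist force passes 120 N, or if a joint passes its speed limit or range.

ROBOT

A 6-joint arm with a two-finger parallel gripper is mounted at the origin on a cart in front of the work surface, level with it; the furniture and walls round the work are solid. World frame = base frame: x ahead of the robot, y to its left, z up, the work surface at z = 0. Lengths are in m, angles in rad, forces in N, time in s.
With the tool pointing down it reaches from about 0.3 to 0.875 m from the base axis. Payload 6.4 kg.
Tool frame: the origin (TCP) lies midway between the tips of the shut fingers; the grasp point (between the pads) lies 19 mm behind it; z points along the fingers, y is the line along which they close (so a half turn about z gives the same grasp; the last joint's range is limited). The gripper opens to 85 mm and grips with 20 to 120 N. Pads are 22 mm wide; open, the fingers measure 114 mm over their backs; the gripper's body (76 mm by 85 mm) begins 54 mm behind the grasp point. The pads swing forward as they close: fully open they stand 13 mm farther back than shut.
Start: joints at [-1.447, 0.181, 1.607, -0, 1.354, -0.206], TCP at [0.186, -0.544, 0.231] pointing down, gripper open.
Joint ranges: [-2.99, 2.99], [-0.89, 2.07], [0.3, 2.58], [-1.14, 4.28], [0, 2.63], [-3.12, 3.12]. Speed limits (rad/s): [2.57, 2.57, 3.01, 3.14, 3.14, 3.14].

INTERFACE

Orientations are given as a unit quaternion [w, x, y, z].
In Python, from bench import ctrl gives the robot as it stands.
- The arm moves only by the tool drive_tool, never from a script. Its argument "plan" is a list that holds one entry, the list of rows, each a list of 4 numbers: the shift along the tool's x, y, z scaled (see below), then the turn about the tool's z scaled (see below). In form: [[[x, y, z, roll], ...]]. A call has 1 to 12 rows; each row is the pose to reach, as a shift and turn from the pose commanded when the call began, along the tool's axes at that moment, turning the shorter way round; what a row does not reach only later rows make up. The controller multiplies each number of a shift by 400 mm and each number of a turn by 180 degrees. A row lasts 1/12 s, in which the tool goes at most 41.7 mm and 7.16 degrees, less where a joint would pass 70% of its speed; a pose out of reach is approached as far as the arm can. A call with a number of a shift or a turn outside -1 to 1 is refused whole. A call with a gripper value outside its range is refused whole. "jaw" is the closure, from 0 (fully open) to 1 (shut), set as the call begins (left out, the last holds). The fingers move at their own pace and stop on an object; the grip force is fixed at half the most. Time passes only in rows, so rows that repeat a pose let the fingers close. It gives the time, the measured TCP pose, the force, the opening and the grip force at its end, in the units of the state.
- ctrl.get_obs(): the state, without advancing time (a new reading comes with each control period).
- ctrl.camera(name): name is "side" or "top" or "wrist"; returns (picture, depth): 480x640x3 uint8, red, green, blue; 480x640 float32, m along the optical axis (not along the pixel's ray), 0 where there is no reading.
- ctrl.camera_info(name): a dict with "camera_matrix" (3x3 intrinsics, pixels), "R" (3x3) and "t" (3): a world point X has camera coordinates R X + t; the wrist camera has in their place "T_tool_cam" (4x4, takes a point from camera to tool coordinates, whose origin is the TCP and whose axes are the flange's). Camera axes: x right, y down, z forward; pixel columns grow to the right and rows downward; lengths in m; the calibration is good to about 2 mm. A picture is of the moment at which its call begins: read the wrist's pose just before it. camera_info takes no time and is no camera call.
- ctrl.hand_in(): hands the job in; it is judged then, once.
The state is a dict: "time_s": time; "q": joint angles; "dq": joint speeds; "joint_efforts": joint torques, N m; "eef_pos": TCP position; "eef_rot": TCP orientation; "wrist_force": force on the tool from outside, world axes, zero at the start; "torque": the same for the moment, N m; "opening": opening from 0.0 (shut) to 1.0 (fully open); "grasp_force": force on a finger pad.
Only numpy, scipy, OpenCV 4.12 (cv2) and the standard library are available. Lean on these libraries where they do the work, as an engineer would, in place of code of your own. Each camera call takes 0.05 s, during which the arm holds its last target. There are 200 camera calls.

## Working session

There is one attempt and no reset: what is moved stays moved. The work goes in short steps, Python scripts to look and compute and a tool call to move; the robot and the scene stay as the last step left them, time stands still between calls to the robot, and variables do not carry over. Pictures are saved under pics/ and viewed, at most 14 in all, crops included, and the job is handed in when it is done.

Besides the shell and the picture viewer there is one more tool, called after "Call:" as name(argument=value, ...) on one line, values as JSON. drive_tool: Moves the arm, as the interface text tells. Its arguments: {"type":"object","properties":{"plan":{"type":"array"},"jaw":{"type":"number"}},"required":["plan"]}

```bash
mkdir -p pics; ls; python3 - <<'E'
from bench import ctrl
import cv2,numpy as np
o=ctrl.get_obs();print({k:np.round(v,3) for k,v in o.items()})
for n in("top","side"):
    im,d=ctrl.camera(n);cv2.imwrite(f"pics/{n}0.png",im[:,:,::-1]);np.save(f"pics/{n}0.npy",d);i=ctrl.camera_info(n);print(n,i)
print(ctrl.camera_info("wrist"))
E
```

```text
pics
{'time_s': np.float64(0.0), 'q': array([-1.447,  0.182,  1.608,  0.   ,  1.354, -0.206]), 'dq': array([ 0.   , -0.   ,  0.001,  0.001, -0.   ,  0.001]), 'joint_efforts': array([-1.0000e-03, -4.4487e+01, -3.5134e+01, -0.0000e+00,  9.0000e-03,
       -0.0000e+00]), 'eef_pos': array([ 0.186, -0.543,  0.23 ]), 'eef_rot': array([-0.001,  0.986,  0.164,  0.   ]), 'wrist_force': array([-0.26,  0.52, -0.68]), 'torque': array([-0.037,  0.015,  0.025]), 'grasp_force': np.float64(0.0), 'opening': np.float64(0.996)}
top {'camera_matrix': array([[440.06946929,   0.        , 320.31586772],
       [  0.        , 440.06946929, 237.57701825],
       [  0.        ,   0.        ,   1.        ]]), 'R': array([[ 0.01524566, -0.99982217,  0.01109952],
       [-0.99917226, -0.01565258, -0.03754727],
       [ 0.03771433, -0.0105179 , -0.99923321]]), 't': array([-0.0127114 ,  0.49684521,  0.92846205])}
side {'camera_matrix': array([[579.21600238,   0.        , 318.56496879],
       [  0.        , 579.21600238, 233.03532966],
       [  0.        ,   0.        ,   1.        ]]), 'R': array([[-0.99830935, -0.05722458,  0.01018812],
       [-0.04321591,  0.61354308, -0.78847782],
       [ 0.03886946, -0.78758506, -0.61497881]]), 't': array([0.50208025, 0.06690236, 1.29716861])}
{'camera_matrix': array([[411.88660918,   0.        , 313.4808398 ],
       [  0.        , 411.88660918, 240.82270938],
       [  0.        ,   0.        ,   1.        ]]), 'T_tool_cam': array([[ 1.93846495e-04, -9.64114783e-01, -2.65485684e-01,
         6.67506346e-02],
       [ 9.99999441e-01,  4.62904596e-04, -9.50886590e-04,
        -4.57018524e-04],
       [ 1.03965836e-03, -2.65485351e-01,  9.64114333e-01,
        -1.41220952e-01],
       [ 0.00000000e+00,  0.00000000e+00,  0.00000000e+00,
         1.00000000e+00]])}
```

View pics/top0.png

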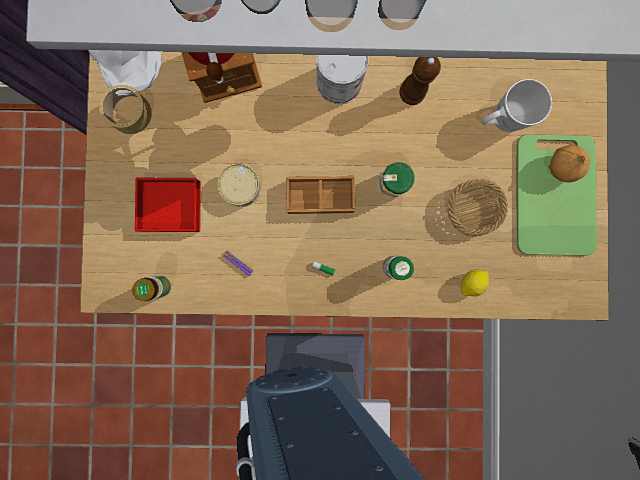

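View pics/side0.png

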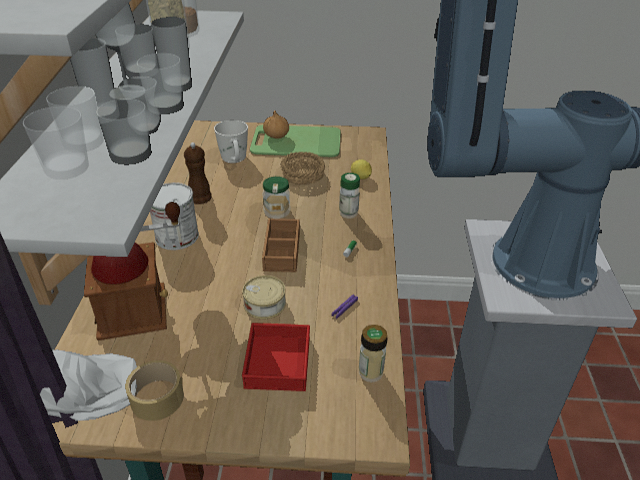

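The top view shows: tub (167,205), tin (239,185), tray (321,195), honey (398,178), basket (477,208), lemon (475,283), green jar (400,268), battery (323,269), peg (237,263) and brown jar (150,289). I'll take positions from depth.

```bash
cat > h.py <<'E'
from bench import ctrl
import cv2,numpy as np
def cloud(name,d):
    i=ctrl.camera_info(name);K=i["camera_matrix"];v,u=np.mgrid[:480,:640]
    P=np.stack([(u-K[0,2])/K[0,0]*d,(v-K[1,2])/K[1,1]*d,d],-1)
    return (P-i["t"])@i["R"]
def onplane(name,u,v,z):
    i=ctrl.camera_info(name);c=-i["R"].T@i["t"]
    r=i["R"].T@np.linalg.inv(i["camera_matrix"])@[u,v,1];return c+r*(z-c[2])/r[2]
def rect(pts):  # min-area rect in mm: centre, size, angle
    return cv2.minAreaRect((pts[:,:2]*1000).astype(np.float32))
E
python3 - <<'E'
from h import *
d=np.load("pics/top0.npy");im=cv2.imread("pics/top0.png");X=cloud("top",d)
print("table z",np.median(X[220:300,270:300,2]), np.median(X[230:260,120:200,2]))
B=dict(tub=(130,172,205,238,.02,.06),tin=(212,160,264,210,.03,.06),tray=(280,170,362,220,.025,.06),honey=(375,158,418,200,.06,.12),basket=(435,172,512,240,.03,.06),lemon=(455,265,495,300,.01,.08),green=(380,250,418,284,.09,.13),bat=(308,258,340,280,.006,.03),peg=(218,246,258,280,.006,.03),brown=(128,272,175,304,.09,.13))
for n,(a,b,c,e,z0,z1) in B.items():
    P=X[b:e,a:c].reshape(-1,3);P=P[(P[:,2]>z0)&(P[:,2]<z1)]
    (cx,cy),s,an=rect(P);print(n,len(P),"c",np.round([cx,cy]),"size",np.round(s),"ang",round(an,1),"zmax",np.round(np.percentile(P[:,2],97),3),"mean",np.round(P[:,:2].mean(0),3))
c=[im[y:y+60,x:x+80] for x,y in((110,255),(198,235),(285,240),(360,240))]
c=[cv2.resize(k,(400,300),interpolation=cv2.INTER_CUBIC) for k in c]
cv2.imwrite("pics/crop0.png",np.vstack([np.hstack(c[:2]),np.hstack(c[2:])]))
E
```

```text
table z 0.00021731833461325866 0.0004916902090490693
tub 810 c [560. 317.] size [110. 128.] ang 1.0 zmax 0.04 mean [0.561 0.319]
tin 1369 c [604. 167.] size [84. 84.] ang 2.3 zmax 0.041 mean [0.605 0.167]
tray 777 c [587.  -3.] size [ 75. 142.] ang 1.8 zmax 0.043 mean [ 0.588 -0.002]
honey 833 c [ 616. -157.] size [62. 61.] ang 13.2 zmax 0.087 mean [ 0.615 -0.156]
basket 1089 c [ 566. -332.] size [117. 127.] ang 18.9 zmax 0.04 mean [ 0.566 -0.33 ]
lemon 627 c [ 408. -328.] size [54. 57.] ang 84.0 zmax 0.052 mean [ 0.408 -0.324]
green 470 c [ 438. -160.] size [44. 45.] ang 3.6 zmax 0.109 mean [ 0.438 -0.16 ]
bat 158 c [432. -13.] size [49. 14.] ang 67.8 zmax 0.018 mean [ 0.433 -0.012]
peg 177 c [440. 170.] size [70. 14.] ang 52.7 zmax 0.014 mean [0.438 0.166]
brown 483 c [390. 330.] size [44. 42.] ang 69.8 zmax 0.108 mean [0.391 0.328]
```

View pics/crop0.png

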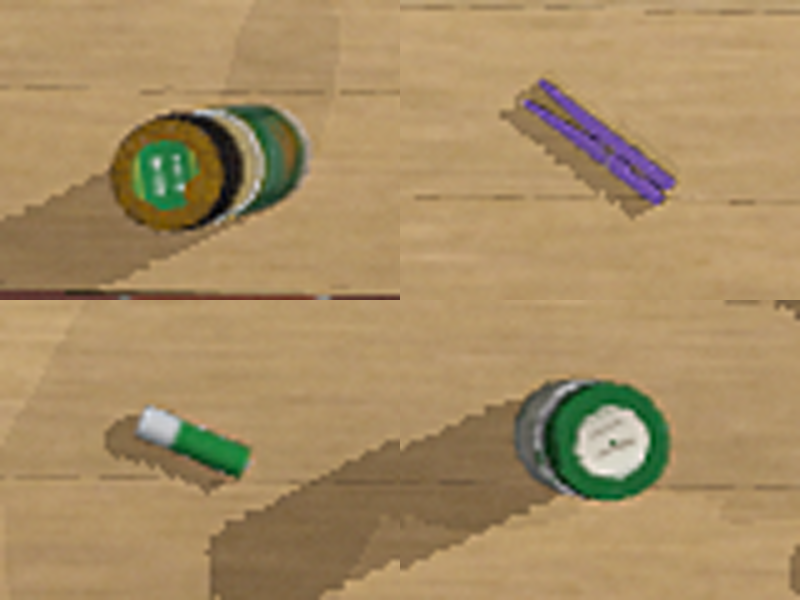

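The crops confirm the peg axis at about 53° and the battery at about 68° (world yaw); both jars stand upright. Next are the lemon axis and a helper for computing the moves.

```bash
cat >> h.py <<'E'
from scipy.spatial.transform import Rotation as Ro
def go(*targets):  # each (x,y,z,yawdeg): tool x's world yaw, pointing down -> row numbers from present pose
    o=ctrl.get_obs();p=np.array(o["eef_pos"]);q=o["eef_rot"];R=Ro.from_quat([q[1],q[2],q[3],q[0]]).as_matrix()
    yaw=np.degrees(np.arctan2(R[1,0],R[0,0]))
    print("t",round(float(o["time_s"]),2),"p",np.round(p,4),"yaw",round(yaw,1),"tilt",np.round(R[:2,2],4),"open",round(float(o["opening"]),3),"gf",round(float(o["grasp_force"]),1))
    for x,y,z,w in targets:
        s=R.T@(np.array([x,y,z])-p)/.4;t=((yaw-w+180)%360-180)/180
        print((x,y,z,w),"->",np.round(s,4),round(t,4))
E
python3 - <<'E'
from h import *
X=cloud("top",np.load("pics/top0.npy"));im=cv2.imread("pics/top0.png")
h=cv2.cvtColor(im,cv2.COLOR_BGR2HSV)[260:305,450:500]
m=(abs(h[...,0].astype(int)-28)<7)&(h[...,1]>170);v,u=np.nonzero(m)
P=np.array([onplane("top",450+a,260+b,.025) for a,b in zip(u,v)])
print(len(P),P[:,:2].mean(0),rect(P));w,V=np.linalg.eigh(np.cov(P[:,:2].T));print(4*np.sqrt(w),V[:,1],np.degrees(np.arctan2(V[1,1],V[0,1])))
go((.408,-.327,.15,135),(.408,-.327,.15,45),(.408,-.327,.15,90))
E
```

```text
597 [ 0.40719358 -0.3291714 ] ((407.28375244140625, -329.4251708984375), (52.24484634399414, 57.13681411743164), 0.8148105144500732)
[0.05097848 0.06606775] [-0.61975926  0.78479198] 128.29855681345515
t 0.1 p [ 0.1862 -0.5435  0.2305] yaw 18.9 tilt [-0.0002  0.0016] open 1.003 gf 0.0
(0.408, -0.327, 0.15, 135) -> [ 0.6999 -0.3322  0.2019] -0.645
(0.408, -0.327, 0.15, 45) -> [ 0.6999 -0.3322  0.2019] -0.145
(0.408, -0.327, 0.15, 90) -> [ 0.6999 -0.3322  0.2019] -0.395
```

Call:
drive_tool(plan=[[[0.2,-0.1,0,-0.2],[0.7,-0.332,0.2,-0.6],[0.7,-0.332,0.2,-0.6],[0.7,-0.332,0.2,-0.6],[0.7,-0.332,0.2,-0.6],[0.7,-0.332,0.2,-0.6],[0.7,-0.332,0.2,-0.6],[0.7,-0.332,0.2,-0.6],[0.7,-0.332,0.2,-0.6],[0.7,-0.332,0.2,-0.6],[0.7,-0.332,0.2,-0.6],[0.7,-0.332,0.2,-0.6]]], jaw=0)

```text
time_s: 1.1
eef_pos: [0.4082, -0.327, 0.1507]
eef_rot: [-0.001, 0.607, 0.795, 0.0]
wrist_force: [-0.4, -0.2, -0.1]
opening: 1.0
grasp_force: 0.0
```

```bash
python3 - <<'E'
from h import *
im,d=ctrl.camera("wrist");cv2.imwrite("pics/w1.png",im[:,:,::-1])
go((.4075,-.329,.06,128),(.4075,-.329,.011,128))
E
```

```text
t 1.15 p [ 0.4081 -0.3272  0.1508] yaw 105.7 tilt [-0.0007  0.0007] open 1.0 gf 0.0
(0.4075, -0.329, 0.06, 128) -> [-0.0042 -0.0025  0.227 ] -0.1241
(0.4075, -0.329, 0.011, 128) -> [-0.0043 -0.0025  0.3495] -0.1241
```

View pics/w1.png

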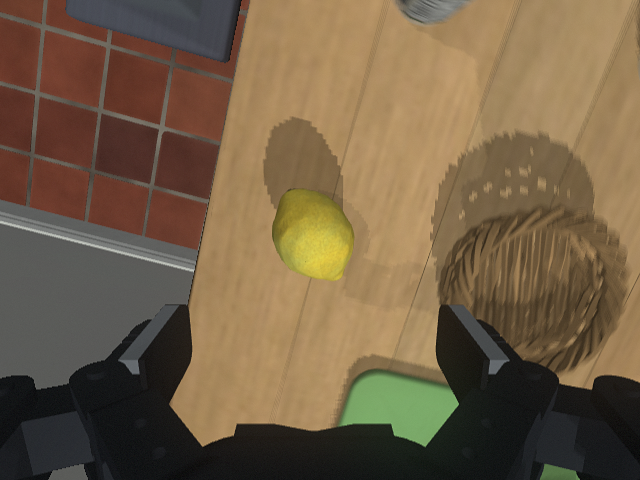

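The lemon sits between the fingers, its long axis about 25-30° anticlockwise of the tool x axis, at (313,235).

Call:
drive_tool(plan=[[[-0.0043,-0.0025,0.1,-0.13],[-0.0043,-0.0025,0.2,-0.13],[-0.0043,-0.0025,0.2,-0.13],[-0.0043,-0.0025,0.2,-0.13],[-0.0043,-0.0025,0.3,-0.13],[-0.0043,-0.0025,0.35,-0.13],[-0.0043,-0.0025,0.35,-0.13]]])

```text
time_s: 1.73
eef_pos: [0.4049, -0.3264, 0.0069]
eef_rot: [-0.004, 0.438, 0.899, 0.002]
wrist_force: [-1.1, 1.3, 0.9]
opening: 1.003
grasp_force: 0.0
```

Call:
drive_tool(plan=[[[0,0,0,0],[0,0,0,0],[0,0,0,0],[0,0,0,0],[0,0,0,0],[0,0,0,0],[0,0,0,0],[0,0,0,0]]], jaw=1)

```text
time_s: 2.4
eef_pos: [0.4087, -0.331, 0.0137]
eef_rot: [0.002, 0.437, 0.9, -0.001]
wrist_force: [-0.8, 2.1, 4.7]
opening: 0.578
grasp_force: 61.3
```

```bash
python3 - <<'E'
from h import *
go((.4075,-.329,.15,128),(.566,-.332,.15,128))
E
```

```text
t 2.4 p [ 0.4087 -0.331   0.0137] yaw 128.2 tilt [ 0.0023 -0.0031] open 0.578 gf 61.3
(0.4075, -0.329, 0.15, 128) -> [ 0.0045  0.0007 -0.3408] 0.0012
(0.566, -0.332, 0.15, 128) -> [-0.2465  0.3074 -0.3398] 0.0012
```

Call:
drive_tool(plan=[[[0,0,-0.1,0],[0,0,-0.2,0],[-0.06,0.08,-0.27,0],[-0.13,0.16,-0.27,0],[-0.19,0.24,-0.27,0],[-0.247,0.308,-0.27,0],[-0.247,0.308,-0.2,0],[-0.247,0.308,-0.2,0],[-0.247,0.308,-0.2,0]]])

```text
time_s: 3.15
eef_pos: [0.5648, -0.3298, 0.0906]
eef_rot: [-0.002, 0.436, 0.9, 0.0]
wrist_force: [0.3, -0.4, -1.7]
opening: 0.579
grasp_force: 62.8
```

```bash
python3 - <<'E'
from h import *
go((.566,-.332,.042,128))
im,d=ctrl.camera("wrist");cv2.imwrite("pics/w2.png",im[:,:,::-1])
E
```

```text
t 3.15 p [ 0.5648 -0.3298  0.0906] yaw 128.3 tilt [-0.0024  0.0019] open 0.579 gf 62.8
(0.566, -0.332, 0.042, 128) -> [-0.0065 -0.001   0.1214] 0.0015
```

View pics/w2.png

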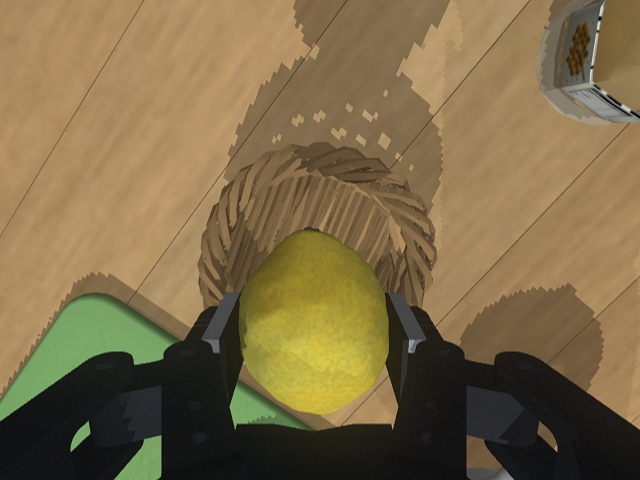

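The lemon (315,320) is held over the basket (318,230; it lies lower and is viewed obliquely). Lower, release, and rise.

Call:
drive_tool(plan=[[[-0.006,-0.001,0.06,0],[-0.006,-0.001,0.1,0],[-0.006,-0.001,0.118,0],[-0.006,-0.001,0.118,0],[-0.006,-0.001,0.118,0],[-0.006,-0.001,0.118,0]]])

```text
time_s: 3.7
eef_pos: [0.5673, -0.334, 0.046]
eef_rot: [0.001, 0.437, 0.9, -0.0]
wrist_force: [0.6, 0.1, -0.5]
opening: 0.571
grasp_force: 62.8
```

Call:
drive_tool(plan=[[[0,0,0,0],[0,0,0,0],[0,0,0,0],[0,0,0,0],[0,0,0,0],[0,0,-0.05,0],[0,0,-0.15,0],[0,0,-0.25,0],[0,0,-0.35,0],[0,0,-0.35,0]]], jaw=0.1)

```text
time_s: 4.53
eef_pos: [0.5708, -0.3363, 0.1947]
eef_rot: [0.008, 0.436, 0.9, -0.002]
wrist_force: [2.7, -0.8, 0.8]
opening: 0.9
grasp_force: 0.0
```

```bash
python3 - <<'E'
from h import *
im,d=ctrl.camera("top");cv2.imwrite("pics/t2.png",cv2.resize(im[150:310,340:540,::-1],(750,600)))
X=cloud("top",d)[150:310,340:540]; h=cv2.cvtColor(im,cv2.COLOR_RGB2HSV)[150:310,340:540]
m=(abs(h[...,0].astype(int)-28)<7)&(h[...,1]>170);print("lemon",m.sum(),X[m].mean(0),np.percentile(X[m][:,2],97))
go((.438,-.160,.17,90),(.438,-.160,.056,90))
E
```

```text
lemon 590 [ 0.56415174 -0.32436174  0.05795036] 0.0632599259619857
t 4.58 p [ 0.5696 -0.3354  0.1908] yaw 128.3 tilt [ 0.0086 -0.0075] open 0.898 gf 0.0
(0.438, -0.16, 0.17, 90) -> [0.5485 0.0131 0.0458] 0.2125
(0.438, -0.16, 0.056, 90) -> [0.5517 0.0124 0.3308] 0.2125
```

Call:
drive_tool(plan=[[[0.1,0.002,0,0.04],[0.2,0.005,0,0.08],[0.3,0.008,0,0.12],[0.4,0.01,0.03,0.16],[0.5,0.013,0.05,0.2],[0.55,0.013,0.05,0.2125],[0.55,0.013,0.05,0.2125],[0.55,0.013,0.05,0.2125],[0.55,0.013,0.05,0.2125]]], jaw=0)

```text
time_s: 5.33
eef_pos: [0.435, -0.1575, 0.164]
eef_rot: [0.0, 0.707, 0.707, -0.0]
wrist_force: [0.1, 0.4, 0.3]
opening: 0.998
grasp_force: 0.0
```

```bash
python3 - <<'E'
from h import *
o=ctrl.get_obs();im,d=ctrl.camera("wrist");cv2.imwrite("pics/w3.png",im[:,:,::-1])
go((.438,-.160,.056,90))
E
```

```text
t 5.38 p [ 0.4352 -0.1578  0.1642] yaw 90.0 tilt [ 0.0006 -0.0005] open 0.999 gf 0.0
(0.438, -0.16, 0.056, 90) -> [-0.0052  0.0067  0.2705] 0.0
```

View pics/w3.png

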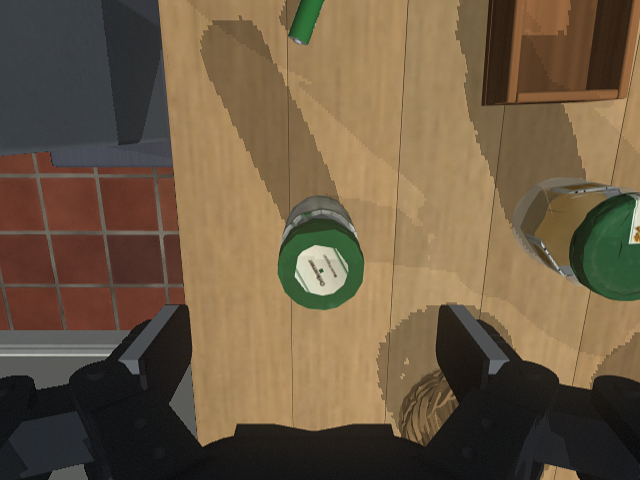

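The green jar's cap is centred at (321,266), about 3 mm to tool +y, which agrees with the top camera.

Call:
drive_tool(plan=[[[-0.005,0.007,0.04,0],[-0.005,0.007,0.12,0],[-0.005,0.007,0.2,0],[-0.005,0.007,0.27,0],[-0.005,0.007,0.27,0],[-0.005,0.007,0.27,0]]])

```text
time_s: 5.88
eef_pos: [0.4367, -0.1591, 0.0549]
eef_rot: [-0.002, 0.707, 0.707, -0.0]
wrist_force: [-0.7, -0.4, -0.6]
opening: 0.997
grasp_force: 0.0
```

Call:
drive_tool(plan=[[[0,0,0,0],[0,0,0,0],[0,0,0,0],[0,0,0,0],[0,0,0,0],[0,0,0,0],[0,0,0,0],[0,0,0,0]]], jaw=1)

```text
time_s: 6.55
eef_pos: [0.4389, -0.1601, 0.0582]
eef_rot: [0.002, 0.707, 0.707, 0.0]
wrist_force: [-0.8, -0.3, 6.1]
opening: 0.517
grasp_force: 61.0
```

```bash
python3 - <<'E'
from h import *
go((.438,-.160,.17,90),(.588,-.037,.17,91.5))
E
```

```text
t 6.55 p [ 0.4389 -0.1601  0.0582] yaw 90.0 tilt [ 0.0033 -0.0025] open 0.517 gf 61.0
(0.438, -0.16, 0.17, 90) -> [-0.0004 -0.0014 -0.2796] 0.0
(0.588, -0.037, 0.17, 91.5) -> [ 0.3071  0.3736 -0.2791] -0.0083
```

Call:
drive_tool(plan=[[[0,0,-0.07,0],[0,0,-0.16,0],[0.06,0.07,-0.24,0],[0.12,0.14,-0.26,0],[0.18,0.21,-0.26,0],[0.24,0.28,-0.26,0],[0.29,0.35,-0.26,-0.008],[0.3075,0.374,-0.26,-0.008],[0.3075,0.374,-0.22,-0.008],[0.3075,0.374,-0.18,-0.008],[0.3075,0.374,-0.18,-0.008],[0.3075,0.374,-0.18,-0.008]]])

```text
time_s: 7.55
eef_pos: [0.5861, -0.0361, 0.1278]
eef_rot: [-0.001, 0.698, 0.716, -0.001]
wrist_force: [-0.1, 0.4, -0.9]
opening: 0.519
grasp_force: 61.7
```

```bash
python3 - <<'E'
from h import *
im,d=ctrl.camera("wrist");cv2.imwrite("pics/w4.png",im[:,:,::-1])
go((.588,-.037,.064,91.5))
E
```

```text
t 7.6 p [ 0.5869 -0.0364  0.1288] yaw 91.4 tilt [ 0.     -0.0001] open 0.52 gf 61.7
(0.588, -0.037, 0.064, 91.5) -> [-0.0016  0.0027  0.1619] -0.0005
```

View pics/w4.png

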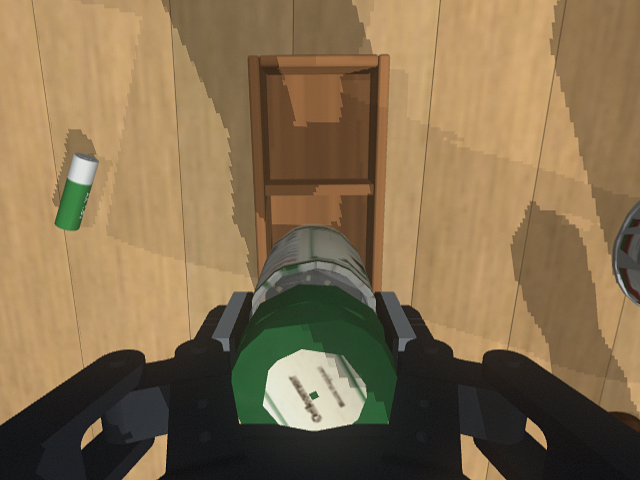

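The jar hangs over the near bay; the tray's centreline is at column ~319, 2–3 mm to tool +y. I'll correct slightly, lower, and release.

Call:
drive_tool(plan=[[[-0.002,0.004,0.03,0],[-0.002,0.004,0.08,0],[-0.002,0.004,0.13,0],[-0.002,0.004,0.155,0],[-0.002,0.004,0.16,0],[-0.002,0.004,0.16,0],[-0.002,0.004,0.16,0]]])

```text
time_s: 8.18
eef_pos: [0.5891, -0.0372, 0.0645]
eef_rot: [0.0, 0.698, 0.716, 0.0]
wrist_force: [0.1, 0.5, -0.6]
opening: 0.513
grasp_force: 61.9
```

Call:
drive_tool(plan=[[[0,0,0,0],[0,0,0,0],[0,0,0,0],[0,0,0,0],[0,0,0,0],[0,0,0,0],[0,0,-0.05,0],[0,0,-0.13,0],[0,0,-0.22,0],[0,0,-0.3,0],[0,0,-0.3,0],[0,0,-0.3,0]]], jaw=0)

```text
time_s: 9.18
eef_pos: [0.5903, -0.0372, 0.1869]
eef_rot: [0.002, 0.698, 0.716, 0.001]
wrist_force: [0.2, -0.5, -0.4]
opening: 0.999
grasp_force: 0.0
```

```bash
python3 - <<'E'
from h import *
im,d=ctrl.camera("top");X=cloud("top",d)
P=X[160:225,280:375].reshape(-1,3);P=P[(P[:,2]>.1)&(P[:,2]<.13)];print(len(P),P.mean(0) if len(P) else "")
im,d=ctrl.camera("wrist");cv2.imwrite("pics/w5.png",im[:,:,::-1])
go((.4325,-.0125,.10,68),(.4325,-.0125,.003,68))
E
```

```text
66 [ 0.58113146 -0.0220717   0.11038236]
t 9.28 p [ 0.5881 -0.0367  0.1833] yaw 91.4 tilt [-0.0011  0.0003] open 1.0 gf 0.0
(0.4325, -0.0125, 0.1, 68) -> [ 0.0701 -0.3871  0.2087] 0.1302
(0.4325, -0.0125, 0.003, 68) -> [ 0.07   -0.3868  0.4512] 0.1302
```

View pics/w5.png

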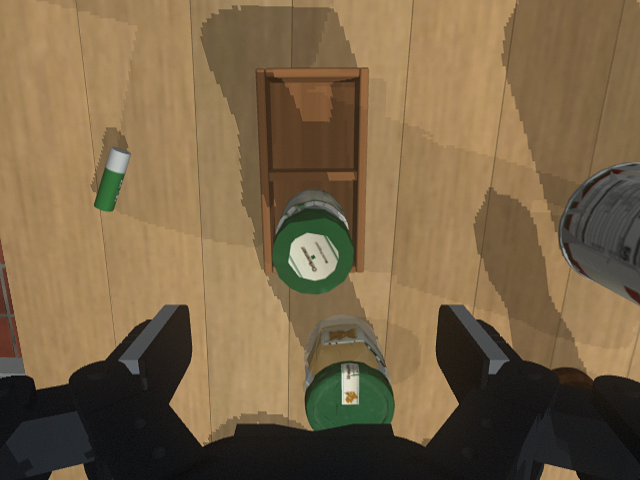

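The green jar stands upright in the bay; the battery lies at (113,180). Hover over it next.

Call:
drive_tool(plan=[[[0.02,-0.09,0,0.03],[0.04,-0.18,0,0.06],[0.055,-0.27,0,0.1],[0.07,-0.36,0.05,0.13],[0.07,-0.387,0.14,0.13],[0.07,-0.387,0.21,0.13],[0.07,-0.387,0.21,0.13],[0.07,-0.387,0.21,0.13]]], jaw=0.5)

```text
time_s: 9.95
eef_pos: [0.4312, -0.0122, 0.0983]
eef_rot: [-0.002, 0.829, 0.559, -0.002]
wrist_force: [0.8, 1.2, -0.1]
opening: 0.502
grasp_force: 0.0
```

```bash
cat >> h.py <<'E'
def wcloud(d):
    o=ctrl.get_obs();q=o["eef_rot"];R=Ro.from_quat([q[1],q[2],q[3],q[0]]).as_matrix()
    i=ctrl.camera_info("wrist");K=i["camera_matrix"];T=i["T_tool_cam"];v,u=np.mgrid[:480,:640]
    P=np.stack([(u-K[0,2])/K[0,0]*d,(v-K[1,2])/K[1,1]*d,d],-1)
    return (P@T[:3,:3].T+T[:3,3])@R.T+np.array(o["eef_pos"])
def low(cx,cy,z0=.005,z1=.03,r=.05):
    im,d=ctrl.camera("wrist");X=wcloud(d)
    m=(np.hypot(X[...,0]-cx,X[...,1]-cy)<r)&(X[...,2]>z0)&(X[...,2]<z1)&(d>0)
    n,l,s,_=cv2.connectedComponentsWithStats(m.astype(np.uint8));k=1+s[1:,4].argmax();P=X[l==k]
    print(len(P),"rect",rect(P),"ztop",np.percentile(P[:,2],95),"pix",s[k]);return im
E
python3 - <<'E'
from h import *
low(.4325,-.0125)
go((.4325,-.0125,.003,68))
E
```

```text
2059 rect ((435.3411865234375, -11.951261520385742), (48.92922592163086, 14.25525951385498), 67.78004455566406) ztop 0.016399528383259265 pix [ 306  203   25   85 2059]
t 10.0 p [ 0.4331 -0.0127  0.1   ] yaw 68.0 tilt [-0.0018  0.0006] open 0.498 gf 0.0
(0.4325, -0.0125, 0.003, 68) -> [-1.000e-04 -1.100e-03  2.424e-01] 0.0002
```

Call:
drive_tool(plan=[[[0,0.003,0.08,0],[0,0.003,0.15,0],[0,0.003,0.2,0],[0,0.003,0.23,0],[0,0.003,0.24,0],[0,0.003,0.24,0],[0,0.003,0.24,0]]])

```text
time_s: 10.58
eef_pos: [0.4359, -0.0136, 0.0053]
eef_rot: [0.001, 0.829, 0.559, 0.001]
wrist_force: [0.4, 0.1, 0.3]
opening: 0.498
grasp_force: 0.0
```

Call:
drive_tool(plan=[[[0,0,0,0],[0,0,0,0],[0,0,0,0],[0,0,0,0],[0,0,0,0],[0,0,0,0]]], jaw=1)

```text
time_s: 11.08
eef_pos: [0.4356, -0.0135, 0.0055]
eef_rot: [0.001, 0.829, 0.559, 0.001]
wrist_force: [-1.1, 0.1, 7.3]
opening: 0.163
grasp_force: 58.5
```

Call:
drive_tool(plan=[[[0,0,-0.05,0],[0,0,-0.15,0],[0,0,-0.25,0],[0,0,-0.3,0],[0,0,-0.3,0]]])

```text
time_s: 11.5
eef_pos: [0.4383, -0.0143, 0.1299]
eef_rot: [0.004, 0.829, 0.56, 0.003]
wrist_force: [1.0, -0.3, -1.5]
opening: 0.161
grasp_force: 58.9
```

```bash
python3 - <<'E'
from h import *
go((.585,.317,.13,91),(.585,.317,.012,91))
E
```

```text
t 11.5 p [ 0.4383 -0.0143  0.1299] yaw 68.0 tilt [ 0.0106 -0.0033] open 0.161 gf 58.9
(0.585, 0.317, 0.13, 91) -> [9.053e-01 3.060e-02 9.000e-04] -0.1275
(0.585, 0.317, 0.012, 91) -> [0.905  0.0274 0.2959] -0.1275
```

Call:
drive_tool(plan=[[[0.1,0.003,0,-0.02],[0.2,0.006,0,-0.03],[0.3,0.009,0,-0.05],[0.4,0.012,0,-0.06],[0.5,0.015,0,-0.07],[0.6,0.018,0,-0.09],[0.7,0.02,0,-0.11],[0.8,0.023,0,-0.125],[0.88,0.03,0,-0.1275],[0.905,0.03,0,-0.1275],[0.905,0.03,0.08,-0.1275],[0.905,0.03,0.16,-0.1275]]])

```text
time_s: 12.5
eef_pos: [0.5827, 0.3194, 0.0613]
eef_rot: [0.001, 0.701, 0.714, 0.002]
wrist_force: [0.3, -0.6, -1.3]
opening: 0.163
grasp_force: 58.9
```

```bash
python3 - <<'E'
from h import *
go((.585,.317,.013,91))
E
```

```text
t 12.5 p [0.5827 0.3194 0.0613] yaw 91.1 tilt [0.0051 0.0015] open 0.163 gf 58.9
(0.585, 0.317, 0.013, 91) -> [-0.0062  0.0051  0.1209] 0.0003
```

Call:
drive_tool(plan=[[[-0.006,-0.013,0.03,0],[-0.006,-0.013,0.08,0],[-0.006,-0.013,0.115,0],[-0.006,-0.013,0.118,0],[-0.006,-0.013,0.118,0],[-0.006,-0.013,0.118,0]]])

```text
time_s: 13.0
eef_pos: [0.5762, 0.3154, 0.0136]
eef_rot: [0.0, 0.701, 0.713, 0.0]
wrist_force: [1.4, 0.0, -0.1]
opening: 0.163
grasp_force: 59.4
```

Call:
drive_tool(plan=[[[0,0,0,0],[0,0,0,0],[0,0,0,0],[0,0,0,0],[0,0,-0.05,0],[0,0,-0.15,0],[0,0,-0.25,0],[0,0,-0.25,0],[0,0,-0.25,0]]], jaw=0.7)

```text
time_s: 13.75
eef_pos: [0.5782, 0.3165, 0.1171]
eef_rot: [0.002, 0.701, 0.713, 0.003]
wrist_force: [-0.1, -1.1, -0.9]
opening: 0.299
grasp_force: 0.0
```

```bash
python3 - <<'E'
from h import *
go((.440,.169,.10,53))
E
```

```text
t 13.75 p [0.5782 0.3165 0.1171] yaw 91.0 tilt [0.0072 0.0024] open 0.299 gf 0.0
(0.44, 0.169, 0.1, 53) -> [-0.3628 -0.3522  0.0394] 0.211
```

Call:
drive_tool(plan=[[[-0.07,-0.07,0,0.04],[-0.14,-0.14,0,0.08],[-0.21,-0.21,0,0.12],[-0.28,-0.28,0.01,0.16],[-0.34,-0.33,0.03,0.2],[-0.363,-0.352,0.04,0.211],[-0.363,-0.352,0.04,0.211],[-0.363,-0.352,0.04,0.211]]], jaw=0.5)

```text
time_s: 14.42
eef_pos: [0.4367, 0.1677, 0.0962]
eef_rot: [-0.0, 0.895, 0.446, -0.001]
wrist_force: [-0.2, 0.2, 0.9]
opening: 0.501
grasp_force: 0.0
```

```bash
python3 - <<'E'
from h import *
im=low(.439,.168,z0=.004);cv2.imwrite("pics/w6.png",im[:,:,::-1])
go((.440,.169,.003,53))
E
```

```text
2182 rect ((441.27166748046875, 171.3629913330078), (72.4591064453125, 13.482650756835938), 53.586753845214844) ztop 0.01088320177184355 pix [ 305  176   24  123 2182]
t 14.47 p [0.4378 0.1682 0.0967] yaw 53.1 tilt [0.0001 0.0003] open 0.496 gf 0.0
(0.44, 0.169, 0.003, 53) -> [0.0049 0.0031 0.2344] 0.0003
```

View pics/w6.png

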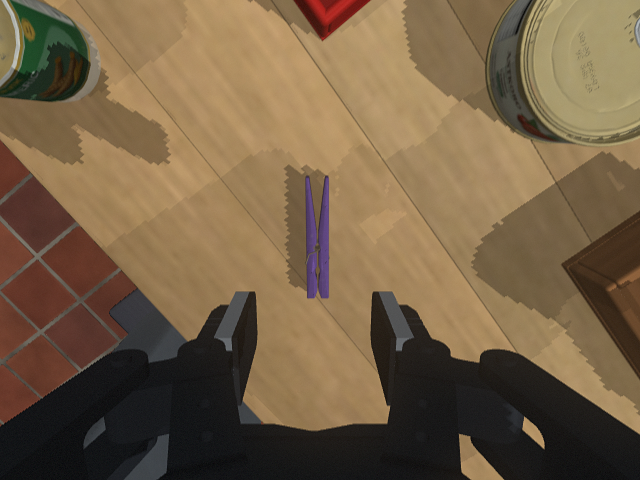

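The peg is centred between the fingers (317,237) and aligned with tool x.

Call:
drive_tool(plan=[[[0.007,0.003,0.08,0],[0.007,0.003,0.15,0],[0.007,0.003,0.2,0],[0.007,0.003,0.23,0],[0.007,0.003,0.235,0],[0.007,0.003,0.235,0],[0.007,0.003,0.235,0]]])

```text
time_s: 15.05
eef_pos: [0.4412, 0.1701, 0.0035]
eef_rot: [0.0, 0.895, 0.447, 0.001]
wrist_force: [0.7, -0.8, 0.0]
opening: 0.496
grasp_force: 0.0
```

Call:
drive_tool(plan=[[[0,0,0,0],[0,0,0,0],[0,0,0,0],[0,0,0,0],[0,0,0,0],[0,0,0,0]]], jaw=1)

```text
time_s: 15.55
eef_pos: [0.4412, 0.1697, 0.0042]
eef_rot: [0.0, 0.895, 0.446, 0.001]
wrist_force: [-1.3, 0.7, 5.9]
opening: 0.147
grasp_force: 59.3
```

Call:
drive_tool(plan=[[[0,0,-0.05,0],[0,0,-0.15,0],[0,0,-0.25,0],[0,0,-0.3,0],[0,0,-0.3,0]]])

```text
time_s: 15.97
eef_pos: [0.444, 0.17, 0.1287]
eef_rot: [0.002, 0.895, 0.446, 0.005]
wrist_force: [0.8, 0.7, -0.0]
opening: 0.148
grasp_force: 58.7
```

```bash
python3 - <<'E'
from h import *
go((.541,.317,.12,91))
im,d=ctrl.camera("top");X=cloud("top",d);h=cv2.cvtColor(im,cv2.COLOR_RGB2HSV)[172:240,130:206];Y=X[172:240,130:206]
m=((h[...,0]>45)&(h[...,0]<85)&(h[...,1]>90));print("battery green",m.sum(),Y[m].mean(0))
E
```

```text
t 15.97 p [0.444  0.17   0.1287] yaw 53.0 tilt [0.0108 0.0013] open 0.148 gf 58.7
(0.541, 0.317, 0.12, 91) -> [ 0.4391 -0.0276  0.0249] -0.211
battery green 92 [0.57368262 0.30173318 0.03918109]
```

```bash
python3 - <<'E'
from h import *
im,d=ctrl.camera("top");X=cloud("top",d)
cv2.imwrite("pics/t7.png",cv2.resize(im[165:310,120:280,::-1],(640,580),interpolation=cv2.INTER_CUBIC))
h=cv2.cvtColor(im,cv2.COLOR_RGB2HSV)[172:240,130:206];Y=X[172:240,130:206]
m=((h[...,0]>45)&(h[...,0]<85)&(h[...,1]>90));print(np.round(np.percentile(Y[m],[0,10,50,90,100],axis=0),3))
E
```

```text
[[0.571 0.292 0.015]
 [0.571 0.295 0.017]
 [0.576 0.308 0.019]
 [0.582 0.321 0.022]
 [0.582 0.324 0.024]]
```

View pics/t7.png

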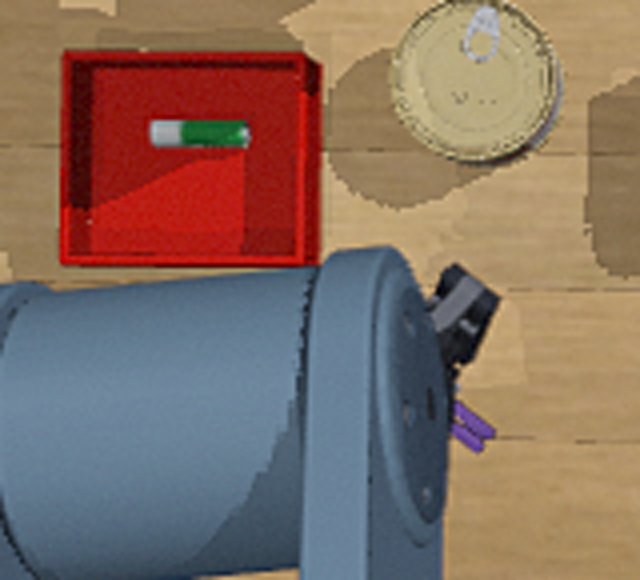

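The battery rests in the tub at (200,133) and the peg is held. Take the peg to the tub's near side.

Call:
drive_tool(plan=[[[0.09,-0.005,0,-0.04],[0.18,-0.011,0,-0.08],[0.27,-0.016,0,-0.12],[0.36,-0.022,0,-0.16],[0.43,-0.028,0,-0.2],[0.439,-0.028,0.02,-0.211],[0.439,-0.028,0.1,-0.211],[0.439,-0.028,0.16,-0.211],[0.439,-0.028,0.16,-0.211]]])

```text
time_s: 16.82
eef_pos: [0.5312, 0.3146, 0.0509]
eef_rot: [-0.003, 0.701, 0.713, -0.006]
wrist_force: [-1.3, -0.3, -0.9]
opening: 0.146
grasp_force: 58.7
```

```bash
python3 - <<'E'
from h import *
go((.540,.317,.011,91))
E
```

```text
t 16.82 p [0.5312 0.3146 0.0509] yaw 91.0 tilt [-0.0127 -0.0045] open 0.146 gf 58.7
(0.54, 0.317, 0.011, 91) -> [0.0062 0.0233 0.0996] -0.0
```

Call:
drive_tool(plan=[[[0,0,0,0],[0,0,0,0],[0,0,0,0],[0,0,0,0]]])

```text
time_s: 17.15
eef_pos: [0.5381, 0.3168, 0.0608]
eef_rot: [0.001, 0.701, 0.713, 0.001]
wrist_force: [0.5, 0.3, -0.6]
opening: 0.148
grasp_force: 58.7
```

```bash
python3 - <<'E'
from h import *
go((.540,.317,.011,91))
E
```

```text
t 17.15 p [0.5381 0.3168 0.0608] yaw 91.0 tilt [0.0029 0.001 ] open 0.148 gf 58.7
(0.54, 0.317, 0.011, 91) -> [0.0004 0.0045 0.1244] -0.0002
```

Call:
drive_tool(plan=[[[0,0.007,0.04,0],[0,0.007,0.08,0],[0,0.007,0.11,0],[0,0.007,0.118,0],[0,0.007,0.118,0],[0,0.007,0.118,0],[0,0.007,0.118,0]]])

```text
time_s: 17.73
eef_pos: [0.5404, 0.3168, 0.0128]
eef_rot: [0.0, 0.701, 0.713, 0.001]
wrist_force: [-0.4, -0.4, -0.1]
opening: 0.153
grasp_force: 58.7
```

Call:
drive_tool(plan=[[[0,0,0,0],[0,0,0,0],[0,0,0,0],[0,0,0,0],[0,0,-0.05,0],[0,0,-0.15,0],[0,0,-0.25,0],[0,0,-0.35,0],[0,0,-0.4,0],[0,0,-0.4,0],[0,0,-0.4,0]]], jaw=0.75)

```text
time_s: 18.65
eef_pos: [0.5406, 0.3169, 0.1736]
eef_rot: [0.001, 0.701, 0.713, 0.002]
wrist_force: [0.2, 0.1, 0.0]
opening: 0.25
grasp_force: 0.0
```

```bash
python3 - <<'E'
from h import *
go((.390,.329,.17,90))
E
```

```text
t 18.65 p [0.5406 0.3169 0.1736] yaw 91.0 tilt [0.0036 0.0013] open 0.25 gf 0.0
(0.39, 0.329, 0.17, 90) -> [ 0.0367 -0.3759  0.0078] 0.0055
```

Call:
drive_tool(plan=[[[0.01,-0.09,0,0],[0.02,-0.18,0,0],[0.03,-0.27,0,0],[0.035,-0.34,0,0.005],[0.037,-0.375,0.008,0.005],[0.037,-0.375,0.008,0.005],[0.037,-0.375,0.008,0.005],[0.037,-0.375,0.008,0.005]]], jaw=0)

```text
time_s: 19.32
eef_pos: [0.3898, 0.3285, 0.1678]
eef_rot: [-0.0, 0.707, 0.708, -0.0]
wrist_force: [0.3, 0.7, 0.8]
opening: 1.0
grasp_force: 0.0
```

```bash
python3 - <<'E'
from h import *
im=low(.39,.329,z0=.09,z1=.12);cv2.imwrite("pics/w8.png",im[:,:,::-1])
go((.390,.329,.056,90))
E
```

```text
5507 rect ((390.56353759765625, 332.0085144042969), (43.377845764160156, 43.970333099365234), 5.0770697593688965) ztop 0.10530248730109593 pix [ 274  209   82   85 5507]
t 19.37 p [0.3902 0.3285 0.168 ] yaw 90.0 tilt [-0.0004 -0.0004] open 1.003 gf 0.0
(0.39, 0.329, 0.056, 90) -> [ 0.0013 -0.0003  0.28  ] 0.0003
```

View pics/w8.png

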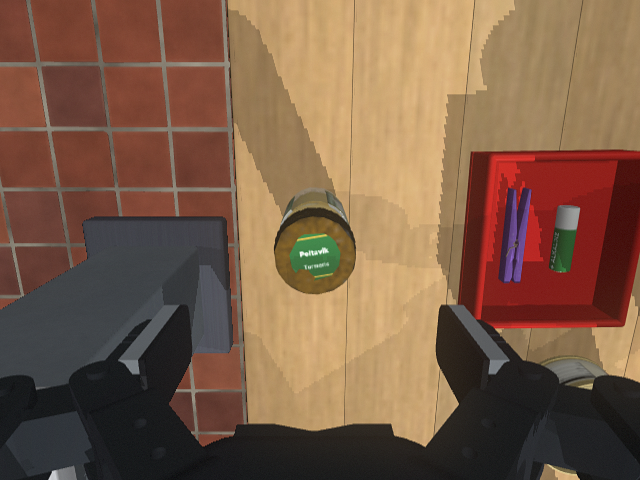

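Peg (516,235) and battery (563,240) are both in the tub, and the brown cap is centred at (315,250) between the fingers. Grasp it.

Call:
drive_tool(plan=[[[0.005,0.001,0.04,0],[0.005,0.001,0.12,0],[0.005,0.001,0.2,0],[0.005,0.001,0.26,0],[0.005,0.001,0.28,0],[0.005,0.001,0.28,0],[0.005,0.001,0.28,0]]])

```text
time_s: 19.95
eef_pos: [0.3906, 0.3307, 0.0568]
eef_rot: [0.0, 0.707, 0.707, -0.0]
wrist_force: [0.5, -0.6, 0.7]
opening: 1.004
grasp_force: 0.0
```

Call:
drive_tool(plan=[[[0,0,0,0],[0,0,0,0],[0,0,0,0],[0,0,0,0],[0,0,0,0],[0,0,0,0],[0,0,0,0],[0,0,0,0]]], jaw=1)

```text
time_s: 20.62
eef_pos: [0.3906, 0.3313, 0.058]
eef_rot: [0.0, 0.707, 0.708, 0.001]
wrist_force: [-2.1, -0.2, 5.9]
opening: 0.496
grasp_force: 60.0
```

Call:
drive_tool(plan=[[[0,0,-0.05,0],[0,0,-0.12,0],[0,0,-0.2,0],[0,0,-0.28,0],[0,0,-0.32,0],[0,0,-0.32,0],[0,0,-0.32,0]]])

```text
time_s: 21.2
eef_pos: [0.3903, 0.3311, 0.1857]
eef_rot: [0.0, 0.707, 0.708, 0.001]
wrist_force: [-0.4, -0.1, -1.7]
opening: 0.499
grasp_force: 60.9
```

```bash
python3 - <<'E'
from h import *
go((.5875,.031,.185,91.5))
E
```

```text
t 21.2 p [0.3903 0.3311 0.1857] yaw 90.1 tilt [0.0027 0.0013] open 0.499 gf 60.9
(0.5875, 0.031, 0.185, 91.5) -> [-0.751   0.4918  0.002 ] -0.0078
```

Call:
drive_tool(plan=[[[-0.07,0.045,0,0],[-0.15,0.1,0,0],[-0.23,0.15,0,0],[-0.31,0.2,0,0],[-0.39,0.255,0,0],[-0.47,0.31,0,0],[-0.55,0.36,0,0],[-0.63,0.41,0,-0.008],[-0.7,0.46,0,-0.008],[-0.74,0.485,0,-0.008],[-0.75,0.492,0,-0.008],[-0.75,0.492,0,-0.008]]])

```text
time_s: 22.2
eef_pos: [0.5863, 0.0299, 0.1823]
eef_rot: [-0.001, 0.699, 0.716, -0.001]
wrist_force: [-0.1, -0.1, -0.7]
opening: 0.503
grasp_force: 61.0
```

Call:
drive_tool(plan=[[[0,0,0.04,0],[0,0,0.1,0],[0,0,0.14,0],[0,0,0.14,0],[0,0,0.14,0],[0,0,0.14,0]]])

```text
time_s: 22.7
eef_pos: [0.587, 0.032, 0.1292]
eef_rot: [0.0, 0.697, 0.717, 0.0]
wrist_force: [1.4, -0.2, -1.0]
opening: 0.5
grasp_force: 61.0
```

```bash
python3 - <<'E'
from h import *
go((.588,.031,.0645,91.5))
im,d=ctrl.camera("wrist");cv2.imwrite("pics/w9.png",im[:,:,::-1])
E
```

```text
t 22.7 p [0.587  0.032  0.1292] yaw 91.6 tilt [0.0005 0.0001] open 0.5 gf 61.0
(0.588, 0.031, 0.0645, 91.5) -> [-0.0025  0.0024  0.1617] 0.0005
```

View pics/w9.png

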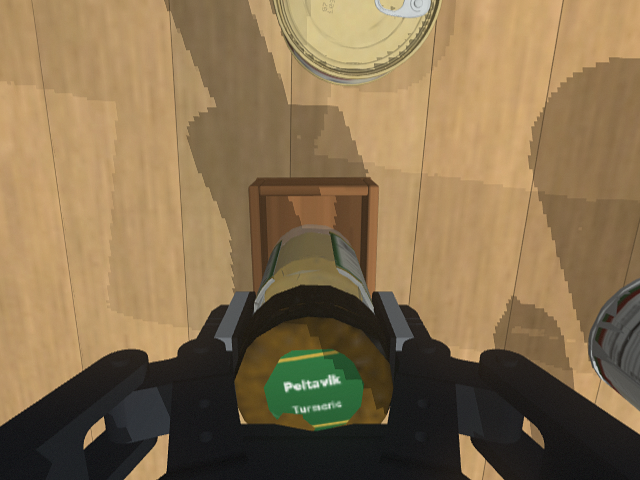

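The brown jar hangs over the far bay, with the tray's centreline at column ~313, so it is aligned. Lower, release, and rise.

Call:
drive_tool(plan=[[[-0.002,0.001,0.03,0],[-0.002,0.001,0.08,0],[-0.002,0.001,0.13,0],[-0.002,0.001,0.155,0],[-0.002,0.001,0.16,0],[-0.002,0.001,0.16,0],[-0.002,0.001,0.16,0]]])

```text
time_s: 23.33
eef_pos: [0.5878, 0.0301, 0.0648]
eef_rot: [0.0, 0.698, 0.716, 0.0]
wrist_force: [-0.0, 0.4, -1.2]
opening: 0.501
grasp_force: 60.8
```

Call:
drive_tool(plan=[[[0,0,0,0],[0,0,0,0],[0,0,0,0],[0,0,0,0],[0,0,0,0],[0,0,0,0],[0,0,-0.05,0],[0,0,-0.13,0],[0,0,-0.22,0],[0,0,-0.32,0],[0,0,-0.4,0],[0,0,-0.4,0]]], jaw=0)

```text
time_s: 24.33
eef_pos: [0.5916, 0.0297, 0.2332]
eef_rot: [0.005, 0.698, 0.716, 0.004]
wrist_force: [0.7, -0.2, -0.5]
opening: 1.001
grasp_force: 0.0
```

Call:
drive_tool(plan=[[[0,-0.1,0,0],[0,-0.2,0,0],[0,-0.3,0,0],[0,-0.4,0,0],[0,-0.5,0,0],[0,-0.5,0,0],[0,-0.5,0,0],[0,-0.5,0,0],[0,-0.5,0,0]]])

```text
time_s: 25.08
eef_pos: [0.3887, 0.0246, 0.225]
eef_rot: [0.001, 0.698, 0.716, 0.0]
wrist_force: [-0.2, -0.4, 0.1]
opening: 0.997
grasp_force: 0.0
```

```bash
python3 - <<'E'
from h import *
im,d=ctrl.camera("top");cv2.imwrite("pics/t9.png",im[:,:,::-1]);X=cloud("top",d)
P=X[150:240,270:385].reshape(-1,3);P=P[(P[:,2]>.1)&(P[:,2]<.13)]
for s in(-1,1):
    Q=P[(P[:,1]+.003)*s>0];print("cap",len(Q),rect(Q),Q[:,2].max())
P=X[158:200,375:418].reshape(-1,3);P=P[P[:,2]>.06];print("honey",rect(P))
P=X[160:210,212:264].reshape(-1,3);P=P[P[:,2]>.03];print("tin",rect(P))
h=cv2.cvtColor(im,cv2.COLOR_RGB2HSV);m=np.zeros((480,640),bool);m[170:245,435:512]=1
m&=(abs(h[...,0].astype(int)-28)<7)&(h[...,1]>170);print("lemon",m.sum(),X[m].mean(0),X[m][:,2].max())
E
```

```text
cap 455 ((587.511962890625, -37.45613098144531), (44.12969970703125, 44.107200622558594), 2.828705310821533) 0.11668182278593714
cap 418 ((587.0692749023438, 29.78105926513672), (43.108516693115234, 40.53348159790039), 0.8335590362548828) 0.11619604550286286
honey ((546.5537109375, -90.15162658691406), (62.046138763427734, 254.22323608398438), 45.829463958740234)
tin ((562.1690063476562, 94.08071899414062), (254.992919921875, 85.35997009277344), 60.09809875488281)
lemon 601 [ 0.56427911 -0.3252075   0.05620936] 0.9465463823873235
```

View pics/t9.png

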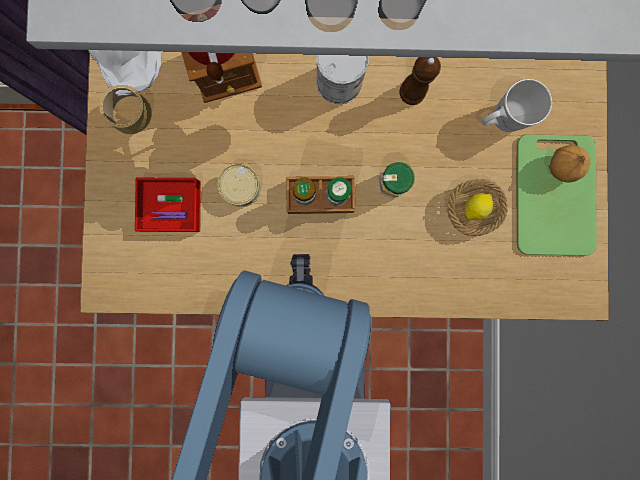

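Both jars are upright in the tray (304,189 and 340,189), the lemon is in the basket (479,207), and the battery and peg are in the tub. The honey jar (398,178) and tin (239,185) look unmoved; their depth fits this time were spoiled by outlier pixels, so that is judged from the picture.

```bash
python3 -c "
from bench import ctrl
print(ctrl.hand_in())"
```

```text
the job is handed in; nothing more can be done
None
```

I handed the job in at about 25 s of the 125 s limit; the last top view shows the jars, lemon, battery and peg in place and the honey jar and tin unmoved, but no verdict came back.

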